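# Swap piston and parts tin, then build the parts stack

## Robot

A 6-joint arm with a two-finger parallel gripper is mounted at the origin on the work surface. World frame = base frame: x ahead of the robot, y to its left, z up, the work surface at z = 0. Lengths are in m, angles in rad, forces in N, time in s.
With the tool pointing down it reaches from about 0.425 to 0.95 m from the base axis. Payload 3.5 kg.
Tool frame: the origin (TCP) lies midway between the tips of the shut fingers; the grasp point (between the pads) lies 19 mm behind it (ctrl.pinch_z is the distance from the TCP to the grasp point, in m); z points along the fingers, y is the line along which they close (so a half turn about z gives the same grasp; the last joint's range is limited). The gripper opens to 85 mm and grips with 20 to 120 N. Pads are 22 mm wide; open, the fingers measure 114 mm over their backs; the gripper's body (76 mm by 85 mm) begins 54 mm behind the grasp point. The pads swing forward as they close: fully open they stand 13 mm farther back than shut.
Start: joints at [-1.285, 0.286, 1.577, -0, 1.279, -0.15], TCP at [0.285, -0.612, 0.231] pointing down, gripper open.
Joint ranges: [-2.77, 2.77], [-0.9, 2.22], [0.21, 2.48], [-1.53, 4.67], [0.24, 2.81], [-2.84, 2.84]. Speed limits (rad/s): [2.79, 2.79, 3.14, 3.14, 3.14, 3.14].

## Interface

Orientations are given as a unit quaternion [x, y, z, w].
In Python, from plant import get_state, viewer, sign_off, ctrl gives the robot as it stands. The module is installed in compiled form; this text tells all that it offers.
- The arm moves only by the shell command python3 -m handwheel 'ROWS' [FORCE]. ROWS is JSON, a list that holds one entry, the list of rows, each a list of 5 numbers: the finger opening in m, from 0 to 0.0854, then the shift along the tool's x, y, z in m, then the turn about the tool's z in degrees. In form: [[[claw, x, y, z, spin], ...]]. A call has 1 to 12 rows; each row shifts and turns the commanded pose from where the row before left it, along the tool's axes as they then stand; what a row does not reach is not made up. A row lasts 1/12 s, in which the tool goes at most 41.7 mm and 7.16 degrees, less where a joint would pass 70% of its speed; a pose out of reach is approached as far as the arm can. A call is refused whole if a number of a shift passes 0.0417 or a number of a turn 7.16, either way. A call with a gripper value outside its range is refused whole. The fingers move at their own pace and stop on an object; FORCE is the grip in N (left out, the last holds). Time passes only in rows, so rows that do not move let the fingers close. It gives the time, the measured TCP pose, the force, the opening and the grip force at its end, in the units of the state.
- get_state(): the state, without advancing time (a new reading comes with each control period).
- viewer.read_camera(name): name is "side" or "top"; returns the picture (400x640x3 uint8, blue, green, red); there is no depth.
- viewer.camera_params(name): a dict with "fov_y" (degrees; the focal length in pixels is half the picture's height over the tangent of half this angle, whatever the lens; pixels are square), "cx", "cy" (the principal point, pixels), "k1" (the pictures are not rectified: a ray, as slopes to the right and down, at radius r is drawn at 1 + k1 r^2 times it, then the intrinsics apply), "xyz" and "attitude" of the camera in the world. Camera axes: x right, y up, looking along -z (the intrinsics and any distortion apply to the point x, -y, -z); pixel columns grow to the right and rows downward; lengths in m; the calibration is good to about 2 mm. A picture is of the moment at which its call begins. camera_params takes no time and is no camera call.
- sign_off(): hands the job in; it is judged then, once.
Trained networks look in the newest picture that a camera, given by its name, has taken for a name from the list of things; names that differ only in an ending like _2 or _b are one class to them, and where a whole thing is asked for, a point or a joint stands for the part that bears it (a point fixed in the world has none). Each returns a list of dicts, best first, with "confidence" (0 to 1); they miss things now and then, are a little off and sometimes report something else, mostly with a low value. They report only what shows in the picture. A call takes as long as a camera call. They do not tell look-alikes from the thing itself.
- viewer.look_for(camera, name): "extent" ([left, top, width, height] as shares, 0 to 1, of the picture: columns of its width, rows of its height, round what is visible of it).
- viewer.outline_of(camera, name): "mask" (400x640 bool, what is visible of it) and "extent" ([left, top, width, height] as shares, 0 to 1, of the picture: columns of its width, rows of its height, round what is visible of it).
- viewer.pinpoint(camera, name): "xy" ([column, row] as shares, 0 to 1, of the picture: columns of its width, rows of its height: a listed point, or the origin of a listed thing).
The state is a dict: "time": time; "qpos": joint angles; "dq": joint speeds; "joint_efforts": joint torques, N m; "eef_pos": TCP position; "tcp_rot": TCP orientation; "contact_force": force on the tool from outside, world axes, zero at the start; "wrist_torque": the same for the moment, N m; "opening": opening from 0.0 (shut) to 1.0 (fully open); "finger_force": force on a finger pad.
Only numpy, scipy, OpenCV 4.12 (cv2) and the standard library are available. Lean on these libraries where they do the work, as an engineer would, in place of code of your own. Each camera call takes 0.05 s, during which the arm holds its last target. There are 200 camera calls.

## Task

The engine piston and the flat parts tin stand in each other's places: swap them, letting one of them wait on the empty rubber mat meanwhile, so that the piston ends upright in the middle of the round steel plate and the tin lies flat in the middle of the plywood board, lengthwise along it. On the tin, stack the ball bearing and the small carton, widest base first, each flat and centred on the one below. Leave the oil bottle, the amber jar and the steel socket where they stand.

Things in the scene. Friction and masses are not known exactly. Their poses are not given: they have to be found in the camera images.
- piston_mid (a point): Engine piston: plain aluminium cylinder, 52 mm diameter, 50 mm tall, three dark ring lines near its top and a dark pin hole through the side, standing upright with its z axis up; loose, 0.18 to 0.32 kg. It starts near the middle of the plywood board. The point is its centre, 25 mm above its underside.
- tin_mid (a point): Closed flat dark steel parts tin, 100 mm (its x axis) by 60 mm (its y axis) by 34 mm high (z up), with flat sides and a flat top; loose, 0.26 to 0.46 kg. It starts near the middle of the round plate. The point is its centre, 17 mm above its underside.
- bearing_mid (a point): Ball bearing: steel ring with ten dark balls showing on its upper face, lying flat, outside diameter 52 mm, bore 25 mm, 20 mm high, z axis up; loose, 0.13 to 0.24 kg, starts on the bench. The point is its centre, 10 mm above its underside.
- carton_mid (a point): Small closed cardboard carton with a paper band, 34 by 34 mm (x and y axes square to its faces), 44 mm tall (z up), rigid; loose, 0.07 to 0.12 kg, starts on the bench. The point is its centre, 22 mm above its underside.
- plate_top (a point): Round flat steel plate, 124 mm diameter, 10 mm thick, no rim, fixed on the bench. The point is the centre of its upper face, 10 mm above the bench; z up.
- board_top (a point): Rectangular plywood board, 140 mm (its x axis) by 96 mm (its y axis), 18 mm thick, no rim, fixed on the bench. The point is the centre of its upper face, 18 mm above the bench; z up.
- mat_top (a point): Square black ribbed rubber mat, 124 by 124 mm, 4 mm thick, fixed on the bench, empty at the start. The point is the centre of its upper face, 4 mm above the bench; z up.
- oil_mid (a point): Bystander: grey oil bottle with a black cap, 52 mm diameter, 120 mm tall, standing loose on the bench among the things; to be left alone. The point is its centre, 60 mm above the bench.
- jar_mid (a point): Bystander: amber glass jar with a steel lid, 48 mm diameter, 55 mm tall, standing loose; to be left alone. The point is its centre.
- socket_mid (a point): Bystander: dark steel wrench socket, 32 mm diameter, 42 mm tall, standing loose; to be left alone. The point is its centre.
Not all that is in view belongs to the job. Of the things shaped like the part that bears board_top, the wooden one is meant.

How it is judged:
By the outcome, as a careful person would: the job done as asked, in the order asked, and still so for the second after the job is handed in, with the robot touching nothing.
It also fails if it takes over 128 s, if anything falls off the work surface, if the arm or the gripper's body presses on something with over 40 N, if the wrist force passes 120 N, or if a joint passes its speed limit or range.

## Working session

There is one attempt and no reset: what is moved stays moved. The work goes in short steps, Python scripts to look and compute and a shell command to move; the robot and the scene stay as the last step left them, time stands still between calls to the robot, and variables do not carry over. Pictures are saved under pics/ and viewed, at most 14 in all, crops included, and the job is handed in when it is done.

```bash
mkdir -p pics; cat > h.py <<'E'
import numpy as np, cv2
from scipy.spatial.transform import Rotation as R
from plant import get_state, viewer, sign_off, ctrl
def K(c):
    p=viewer.camera_params(c); f=200/np.tan(np.radians(p["fov_y"])/2); return p,f
def rot(p):
    a=np.array(p["attitude"],float)
    return R.from_quat(a).as_matrix() if a.size==4 else a.reshape(3,3)
def ray(c,u,v):
    p,f=K(c); d=np.array([(u-p["cx"])/f,(v-p["cy"])/f]); s=d.copy()
    for _ in range(30): s=d/(1+p["k1"]*(s@s))
    return np.array(p["xyz"]),rot(p)@np.array([s[0],-s[1],-1.])
def at_z(c,u,v,z):
    o,d=ray(c,u,v); return o+d*(z-o[2])/d[2]
def proj(c,P):
    p,f=K(c); q=rot(p).T@(np.array(P)-p["xyz"]); s=np.array([q[0],-q[1]])/-q[2]
    s=s*(1+p["k1"]*(s@s)); return s*f+[p["cx"],p["cy"]]
def pic(c,name):
    i=viewer.read_camera(c); cv2.imwrite(f"pics/{name}.png",i); return i
E
python3 - <<'E'
from h import *
for c in("top","side"):
    print(c,viewer.camera_params(c)); pic(c,c+"0")
print(get_state(),ctrl.pinch_z)
H=dict(piston_mid=.043,tin_mid=.027,bearing_mid=.01,carton_mid=.022,plate_top=.01,board_top=.018,mat_top=.004,oil_mid=.06,jar_mid=.0275,socket_mid=.021)
for n,z in H.items():
    for c in("top","side"):
        for d in viewer.pinpoint(c,n)[:4]:
            u,v=d["xy"][0]*640,d["xy"][1]*400
            print(n,c,round(d["confidence"],2),round(u),round(v),at_z(c,u,v,z).round(4))
E
```

```text
top {'fov_y': 45.490717679532324, 'cx': 325.9986641081122, 'cy': 202.93705256570357, 'k1': -0.10693759923714466, 'xyz': array([ 0.19832675, -0.08869662,  1.50112453]), 'attitude': array([-0.05517674,  0.05788556,  0.71368917, -0.69588258])}
side {'fov_y': 51.79651388855466, 'cx': 322.04680291656655, 'cy': 205.47840998450772, 'k1': 0.003724347544233915, 'xyz': array([0.34186903, 0.53663392, 0.88323474]), 'attitude': array([-0.01965122,  0.32100948,  0.94502581, -0.05910134])}
{'time': 0.1, 'qpos': array([-1.28499073e+00,  2.87098591e-01,  1.57808697e+00,  1.31743746e-05,
        1.27860452e+00, -1.49998110e-01]), 'dq': array([ 0.00021499, -0.00066595, -0.00253408,  0.00025389, -0.00014929,
        0.00018822]), 'joint_efforts': array([ 1.41307100e-03, -4.07297230e+01, -2.93699741e+01, -1.25263109e-04,
        3.41068851e-03, -8.74308796e-06]), 'eef_pos': array([ 0.28479852, -0.61129429,  0.23004064]), 'tcp_rot': array([ 9.76353001e-01,  2.16179579e-01, -6.82580952e-05, -1.09660964e-03]), 'contact_force': array([-0.07189984,  0.21114917, -0.61729024]), 'wrist_torque': array([ 0.0020427
[... 947 characters left out ...]
side 0.56 337 193 [ 0.388  -0.1695  0.018 ]
mat_top top 0.61 294 196 [0.4655 0.0026 0.004 ]
mat_top side 0.68 337 197 [ 0.3889 -0.1681  0.004 ]
mat_top side 0.66 304 247 [0.4527 0.0022 0.004 ]
oil_mid top 0.82 291 144 [0.6194 0.0081 0.06  ]
oil_mid side 0.67 235 232 [0.6174 0.0139 0.06  ]
oil_mid side 0.33 332 151 [ 0.4151 -0.2839  0.06  ]
oil_mid side 0.18 300 374 [0.4116 0.3179 0.06  ]
jar_mid top 0.64 244 219 [0.3912 0.1601 0.0275]
jar_mid side 0.96 317 308 [0.3987 0.1679 0.0275]
jar_mid side 0.48 329 154 [ 0.4249 -0.3028  0.0275]
socket_mid top 0.61 351 215 [ 0.3976 -0.1733  0.021 ]
socket_mid side 0.65 339 193 [ 0.3825 -0.1687  0.021 ]
socket_mid side 0.57 302 375 [0.4106 0.3088 0.021 ]
```

View pics/top0.png

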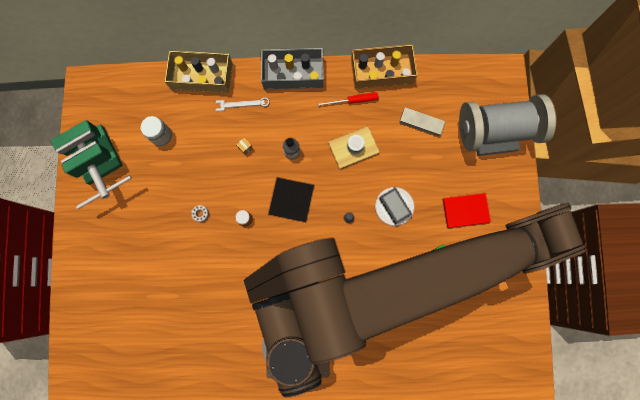

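View pics/side0.png

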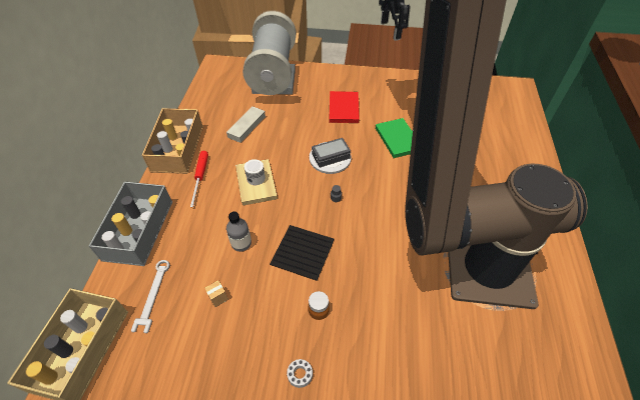

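The top view shows the wooden board with the piston at (354,147), the plate with the tin at (395,206), the mat at (291,199), the carton at (244,146), the bearing at (199,213), the jar at (243,218), the oil bottle at (291,147) and the socket at (349,217).

Look-alikes:
- **Board:** red (466,210) and green (side 397,137) boards. The wooden one at (354,147) is meant.
- **Piston:** the light cylinder at (156,131) and the jar at (243,218). I choose the one on the wooden board.
- **Tin:** the grey bar at (422,121). I choose the one on the plate.

A close crop will check the choice.

```bash
cat >> h.py <<'E'
from scipy.optimize import minimize
def box(a,b,h): return np.array([[x*a/2,y*b/2,z*h] for x in(-1,1) for y in(-1,1) for z in(0,1)])
def cyl(d,h):
    t=np.linspace(0,2*np.pi,48,endpoint=False); return np.array([[d/2*np.cos(k),d/2*np.sin(k),z] for k in t for z in(0,h)])
S=8
def fit(name,pts,z0,guess,yaws=(0,),cams=("top","side"),sel=None):
    """pose of a solid (points pts, base at z0) from silhouettes"""
    out={}
    M={}
    for c in cams:
        best=None
        for d in viewer.outline_of(c,name):
            m=d["mask"].astype(np.uint8)
            if m.sum()<20: continue
            cs,_=cv2.findContours(m,0,1); k=max(cs,key=cv2.contourArea)
            mm=cv2.moments(m,True); cen=np.array([mm["m10"],mm["m01"]])/mm["m00"]
            e=np.linalg.norm(cen-proj(c,[*guess,z0+pts[:,2].max()/2]))
            if best is None or e<best[0]: best=(e,m,d["confidence"])
        if best is None or best[0]>15: print(name,c,"no mask",best and best[0]); continue
        m=best[1]; u,v,w,h=cv2.boundingRect(m); o=np.array([u-10,v-10]); 
        sub=m[max(v-10,0):v+h+10,max(u-10,0):u+w+10]; o=np.maximum(o,0)
        big=cv2.resize(sub,None,fx=S,fy=S,interpolation=cv2.INTER_NEAREST)
        k=cv2.convexHull(cv2.findNonZero(big)); big=cv2.fillConvexPoly(np.zeros_like(big),k,1)
        M[c]=(big,o)
    def cost(x,cc):
        t=0; r=R.from_euler("z",x[2]).as_matrix()
        for c in cc:
            big,o=M[c]; P=pts@r.T+[x[0],x[1],z0]
            q=np.array([proj_(c,p) for p in P]); q=((q-o+.5)*S).astype(np.float32)
            g=cv2.fillConvexPoly(np.zeros_like(big),cv2.convexHull(q).astype(np.int32),1)
            t+=1-(g&big).sum()/max(1,(g|big).sum())
        return t/len(cc)
    cached={c:(K(c),rot(K(c)[0])) for c in cams}
    def proj_(c,P):
        (p,f),Rm=cached[c]; q=Rm.T@(P-p["xyz"]); s=np.array([q[0],-q[1]])/-q[2]
        s=s*(1+p["k1"]*(s@s)); return s*f+[p["cx"],p["cy"]]
    for cc in [tuple(M)]+([(c,) for c in M] if len(M)>1 else []):
        b=min((minimize(cost,[*guess,y],args=(cc,),method="Nelder-Mead",options=dict(xatol=2e-4,fatol=1e-4,maxiter=160,
            initial_simplex=np.array([[*guess,y]]*4)+np.array([[0,0,0],[.008,0,0],[0,.008,0],[0,0,.3]]))) for y in yaws),key=lambda r:r.fun)
        print(name,cc,b.x[:2].round(4),"yaw",np.degrees(b.x[2]).round(1),"cost",round(b.fun,3))
        out[cc]=b.x
    return out
E
cat > m.py <<'E'
from h import *
Y=(0,.5,1,1.5,2,2.6); Q=(0,.4,.8,1.2)
if __name__=="__main__":
    fit("board_top",box(.14,.096,.018),0,(.62,-.19),Y)
    fit("plate_top",cyl(.124,.01),0,(.425,-.308))
    fit("mat_top",box(.124,.124,.004),0,(.459,.002),Q)
    fit("tin_mid",box(.1,.06,.034),.01,(.424,-.307),Y)
    fit("piston_mid",cyl(.052,.05),.018,(.614,-.187))
    fit("bearing_mid",cyl(.052,.02),0,(.416,.308))
    fit("carton_mid",box(.034,.034,.044),0,(.629,.158),Q)
    fit("oil_mid",cyl(.052,.12),0,(.618,.01))
    fit("jar_mid",cyl(.048,.055),0,(.395,.164))
    fit("socket_mid",cyl(.032,.042),0,(.39,-.17))
E
python3 m.py; python3 -c "
import cv2
i=cv2.imread('pics/side0.png')[130:260,200:390]; cv2.imwrite('pics/c0.png',cv2.resize(i,None,fx=4,fy=4,interpolation=2))"
```

```text
board_top ('top', 'side') [ 0.6188 -0.1899] yaw 110.9 cost 0.048
board_top ('top',) [ 0.6184 -0.1892] yaw 110.9 cost 0.026
board_top ('side',) [ 0.6186 -0.1923] yaw -69.7 cost 0.05
plate_top ('top', 'side') [ 0.4252 -0.3134] yaw 10.5 cost 0.247
plate_top ('top',) [ 0.4266 -0.3132] yaw 7.3 cost 0.04
plate_top ('side',) [ 0.423  -0.3136] yaw 2.9 cost 0.442
mat_top ('top', 'side') [0.4548 0.0133] yaw -13.0 cost 0.054
mat_top ('top',) [0.4571 0.0132] yaw 77.3 cost 0.062
mat_top ('side',) [0.4544 0.0137] yaw 76.9 cost 0.038
tin_mid ('top', 'side') [ 0.4226 -0.312 ] yaw 28.4 cost 0.058
tin_mid ('top',) [ 0.423  -0.3115] yaw 209.0 cost 0.037
tin_mid ('side',) [ 0.4221 -0.3145] yaw 27.8 cost 0.045
piston_mid ('top', 'side') [ 0.6181 -0.1929] yaw 11.2 cost 0.088
piston_mid ('top',) [ 0.6181 -0.1922] yaw 12.7 cost 0.059
piston_mid ('side',) [ 0.6185 -0.1973] yaw 6.2 cost 0.041
bearing_mid ('top', 'side') [0.416  0.3031] yaw 3.2 cost 0.098
bearing_mid ('top',) [0.416  0.3049] yaw 8.8 cost 0.141
bearing_mid ('side',) [0.4163 0.303 ] yaw 23.3 cost 0.05
carton_mid ('top', 'side') [0.629  0.1602] yaw 45.5 cost 0.09
carton_mid ('top',) [0.6278 0.161 ] yaw 44.3 cost 0.079
carton_mid ('side',) [0.6295 0.1598] yaw 45.7 cost 0.074
oil_mid ('top', 'side') [0.6116 0.0078] yaw 19.5 cost 0.241
oil_mid ('top',) [0.5992 0.0044] yaw 42.5 cost 0.194
oil_mid ('side',) [0.6053 0.0219] yaw 25.2 cost 0.243
jar_mid ('top', 'side') [0.3973 0.1596] yaw 19.1 cost 0.105
jar_mid ('top',) [0.3979 0.1594] yaw 14.8 cost 0.074
jar_mid ('side',) [0.3966 0.1608] yaw 5.8 cost 0.136
socket_mid top no mask None
socket_mid ('side',) [ 0.3913 -0.1685] yaw -1.2 cost 0.265
```

View pics/c0.png

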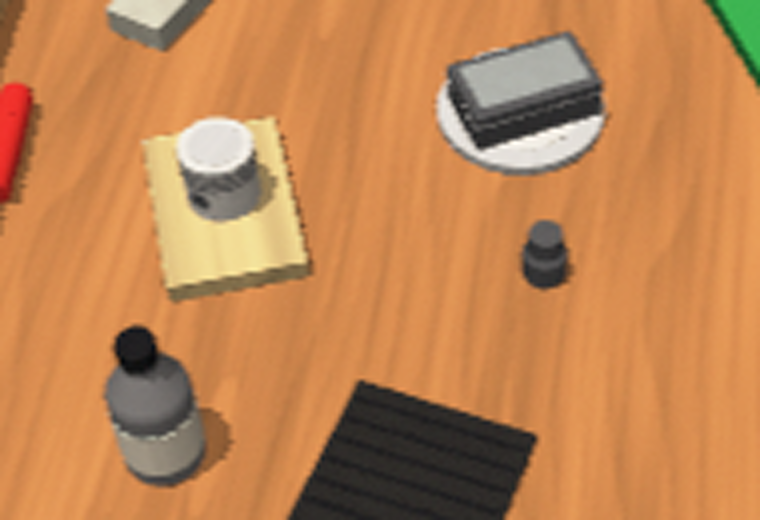

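The crop shows the aluminium piston with ring lines and a pin hole on the wooden board (side ~254,172). The dark tin is on the round plate (side ~331,152), so the choice is confirmed. The piston will wait on the mat. I'm moving over it now.

```bash
cat > d.py <<'E'
# d.py x y z phi : tool-axis deltas from measured pose to target; phi = heading of tool x (deg)
import sys; from h import *
s=get_state(); p=s["eef_pos"]; r=R.from_quat(s["tcp_rot"]).as_matrix()
phi=np.degrees(np.arctan2(r[1,0],r[0,0]))
x,y,z=map(float,sys.argv[1:4])
print("t",s["time"],"pos",p.round(4),"phi",phi.round(2),"open",round(s["opening"]*85.4,1),"F",s["contact_force"].round(1),"fing",round(s["finger_force"],1),"q6",s["qpos"][5].round(2))
print("tool delta mm",(r.T@(np.array([x,y,z])-p)*1000).round(1),end=" ")
if len(sys.argv)>4: print("spin",round((phi-float(sys.argv[4])+90)%180-90,2))
E
python3 -m handwheel '[[[0.085,0.0365,-0.0182,0,0],[0.085,0.0365,-0.0182,0,0],[0.085,0.0365,-0.0182,0,0],[0.085,0.0365,-0.0182,0,0],[0.085,0.0365,-0.0182,0,0],[0.085,0.0365,-0.0182,0,0],[0.085,0.0365,-0.0182,0,0],[0.085,0.0365,-0.0182,0,0],[0.085,0.0365,-0.0182,0,0],[0.085,0.0365,-0.0182,0,0],[0.085,0.0365,-0.0182,0,0],[0.085,0.0365,-0.0182,0,0]]]' 60; python3 d.py .618 -.193 .03 25
```

```text
time: 3.1
eef_pos: [0.5909, -0.2272, 0.2316]
tcp_rot: [0.976, 0.216, 0.0, 0.0]
contact_force: [0.3, -0.8, 0.0]
opening: 0.995
finger_force: 0.0
t 3.1 pos [ 0.5909 -0.2272  0.2316] phi 24.97 open 84.9 F [ 0.3 -0.8  0. ] fing 0.0 q6 0.61
tool delta mm [ 39.  -19.7 201.6] spin -0.03
```

```bash
python3 -m handwheel '[[[0.085,0.02,-0.01,0.01,0],[0.085,0.019,-0.0095,0.03,0],[0.085,0,0,0.03,0],[0.085,0,0,0.03,0],[0.085,0,0,0.02,0],[0.085,0,0,0,0],[0.085,0,0,0,0]]]'; python3 d.py .618 -.193 .03 25; python3 - <<'E'
from h import *
i=pic("side","s1"); 
cv2.imwrite("pics/s1c.png",cv2.resize(i[60:260,170:380],None,fx=3,fy=3,interpolation=2))
print(proj("side",get_state()["eef_pos"]),proj("top",get_state()["eef_pos"]))
E
```

```text
time: 3.68
eef_pos: [0.6162, -0.1945, 0.1101]
tcp_rot: [0.976, 0.216, -0.001, -0.001]
contact_force: [0.4, 0.1, 0.7]
opening: 0.994
finger_force: 0.0
t 3.6833 pos [ 0.6162 -0.1945  0.1101] phi 24.97 open 84.9 F [0.4 0.1 0.7] fing 0.0 q6 0.67
tool delta mm [ 2.4 -0.4 80.1] spin -0.03
[251.84225052 154.22356628] [356.87597641 138.45928319]
```

View pics/s1c.png

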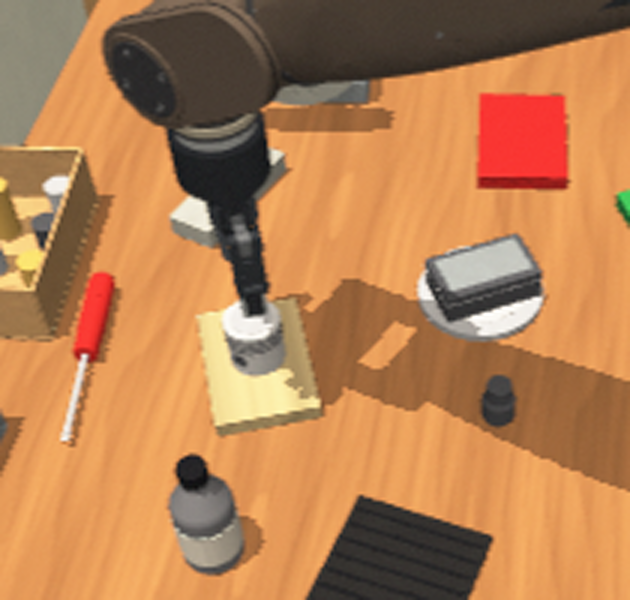

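The gripper hangs centred over the piston in the crop (piston at 255,340), and nothing blocks the descent. I'll descend and grip.

```bash
python3 -m handwheel '[[[0.085,0.0024,-0.0004,0.03,0],[0.085,0,0,0.03,0],[0.085,0,0,0.018,0],[0.085,0,0,0,0],[0.045,0,0,0,0],[0.045,0,0,0,0],[0.045,0,0,0,0],[0.045,0,0,0,0],[0.045,0,0,0,0],[0.045,0,0,0,0],[0.045,0,0,0,0]]]' 60; python3 d.py .455 .013 .25 25
```

```text
time: 4.65
eef_pos: [0.6215, -0.1949, 0.0372]
tcp_rot: [0.976, 0.216, 0.003, 0.002]
contact_force: [0.4, -1.2, 6.8]
opening: 0.593
finger_force: 63.5
t 4.65 pos [ 0.6215 -0.1949  0.0372] phi 24.97 open 50.6 F [ 0.4 -1.2  6.8] fing 63.5 q6 0.68
tool delta mm [ -62.3 -257.6 -214.5] spin -0.03
```

```bash
python3 -m handwheel '[[[0.045,0,0,-0.03,0],[0.045,0,0,-0.04,0],[0.045,0,-0.01,-0.03,0],[0.045,-0.009,-0.036,0,0],[0.045,-0.009,-0.036,0,0],[0.045,-0.009,-0.036,0,0],[0.045,-0.009,-0.036,0,0],[0.045,-0.009,-0.036,0,0],[0.045,-0.009,-0.036,0,0],[0.045,-0.008,-0.03,0,0],[0.045,0,0,0,0],[0.045,0,0,0,0]]]'; python3 d.py .455 .013 .0235 25
```

```text
time: 5.65
eef_pos: [0.4532, 0.0137, 0.1329]
tcp_rot: [0.976, 0.217, -0.0, -0.0]
contact_force: [-0.1, -0.5, -3.6]
opening: 0.592
finger_force: 63.9
t 5.65 pos [0.4532 0.0137 0.1329] phi 25.11 open 50.6 F [-0.1 -0.5 -3.6] fing 63.9 q6 0.94
tool delta mm [  1.4   1.4 109.4] spin 0.11
```

```bash
python3 -m handwheel '[[[0.045,0,0,0.04,0],[0.045,0,0,0.035,0],[0.045,0,0,0.02,0],[0.045,0,0,0.008,0],[0.045,0,0,0.002,0],[0.045,0,0,0,0],[0.045,0,0,0,0]]]'; python3 d.py .455 .013 .0235 25
```

```text
time: 6.23
eef_pos: [0.4565, 0.0118, 0.0299]
tcp_rot: [0.976, 0.216, 0.002, 0.001]
contact_force: [0.3, -0.7, -2.3]
opening: 0.59
finger_force: 63.9
t 6.2333 pos [0.4565 0.0118 0.0299] phi 24.94 open 50.4 F [ 0.3 -0.7 -2.3] fing 63.9 q6 0.94
tool delta mm [-0.9 -1.8  6.4] spin -0.06
```

```bash
python3 -m handwheel '[[[0.045,0,0,0.002,0],[0.045,0,0,0.002,0],[0.045,0,0,0,0],[0.045,0,0,0,0]]]'; python3 -m handwheel '[[[0.045,0,0,0.0015,0],[0.045,0,0,0,0],[0.045,0,0,0,0]]]'
```

```text
time: 6.57
eef_pos: [0.4549, 0.0124, 0.0248]
tcp_rot: [0.976, 0.216, 0.0, 0.0]
contact_force: [0.3, -0.4, -3.1]
opening: 0.593
finger_force: 63.9
time: 6.82
eef_pos: [0.4551, 0.0124, 0.0232]
tcp_rot: [0.976, 0.216, 0.0, 0.0]
contact_force: [-0.4, -0.6, -0.5]
opening: 0.594
finger_force: 64.1
```

```bash
python3 -m handwheel '[[[0.085,0,0,0.0005,0],[0.085,0,0,0,0],[0.085,0,0,0,0],[0.085,0,0,0,0],[0.085,0,0,0,0],[0.085,0,0,-0.02,0],[0.085,0,0,-0.035,0],[0.085,0,0,-0.035,0],[0.085,0,0,-0.02,0]]]'; python3 d.py .4226 -.312 .14 28.5
python3 - <<'E'
from m import *
fit("board_top",box(.14,.096,.018),0,(.62,-.19),Y)
fit("tin_mid",box(.1,.06,.034),.01,(.424,-.307),Y)
E
```

```text
time: 7.57
eef_pos: [0.4563, 0.0121, 0.136]
tcp_rot: [0.976, 0.216, 0.002, 0.001]
contact_force: [1.1, 0.1, 0.0]
opening: 0.996
finger_force: 0.0
t 7.5667 pos [0.4563 0.0121 0.136 ] phi 24.97 open 85.0 F [1.1 0.1 0. ] fing 0.0 q6 0.94
tool delta mm [-167.4  279.6   -3.8] spin -3.53
board_top ('top', 'side') [ 0.6189 -0.1903] yaw -69.4 cost 0.046
board_top ('top',) [ 0.6184 -0.1892] yaw 110.9 cost 0.026
board_top ('side',) [ 0.6192 -0.1928] yaw 110.2 cost 0.038
tin_mid ('top', 'side') [ 0.4227 -0.3123] yaw 209.1 cost 0.052
tin_mid ('top',) [ 0.423  -0.3115] yaw 209.0 cost 0.037
tin_mid ('side',) [ 0.4222 -0.314 ] yaw 209.3 cost 0.044
```

```bash
python3 -m handwheel '[[[0.085,-0.0186,0.0311,0,0],[0.085,-0.0186,0.0311,0,0],[0.085,-0.0186,0.0311,0,0],[0.085,-0.0186,0.0311,0,0],[0.085,-0.0186,0.0311,0,0],[0.085,-0.0186,0.0311,0,0],[0.085,-0.0186,0.0311,0,0],[0.085,-0.0186,0.0311,0,0],[0.085,-0.0186,0.0311,0,0],[0.085,0,0,0.03,-4],[0.085,0,0,0.03,0],[0.085,0,0,0,0]]]' 80; python3 d.py .4226 -.3125 .007 29; python3 - <<'E'
from h import *
i=pic("side","s2"); cv2.imwrite("pics/s2c.png",cv2.resize(i[80:300,230:430],None,fx=2.7,fy=2.7,interpolation=2))
E
python3 - <<'E'
from m import *
fit("piston_mid",cyl(.052,.05),.004,(.455,.012))
E
```

```text
time: 8.77
eef_pos: [0.4163, -0.3081, 0.0641]
tcp_rot: [0.968, 0.249, -0.004, -0.007]
contact_force: [-1.3, 1.3, -0.3]
opening: 0.992
finger_force: 0.0
t 8.7667 pos [ 0.4163 -0.3081  0.0641] phi 28.86 open 84.7 F [-1.3  1.3 -0.3] fing 0.0 q6 0.23
tool delta mm [ 3.6  7.8 57. ] spin -0.14
piston_mid top no mask 82.96948450643181
piston_mid ('side',) [0.4519 0.0115] yaw 13.6 cost 0.047
```

View pics/s2c.png

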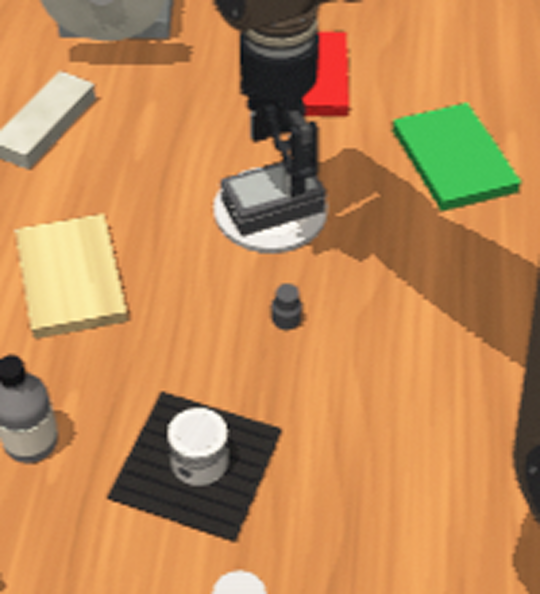

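The piston stands on the mat (crop 198,445). The gripper is above the tin (crop 272,195), its fingers not yet settled.

```bash
python3 -m handwheel '[[[0.085,0,0,0,0],[0.085,0,0,0,0],[0.085,0,0,0,0]]]'; python3 d.py .4235 -.3125 .007 29
```

```text
time: 9.17
eef_pos: [0.422, -0.3125, 0.074]
tcp_rot: [0.968, 0.25, 0.001, 0.001]
contact_force: [-1.2, -0.5, -0.5]
opening: 0.994
finger_force: 0.0
t 9.1667 pos [ 0.422  -0.3125  0.074 ] phi 29.01 open 84.9 F [-1.2 -0.5 -0.5] fing 0.0 q6 0.23
tool delta mm [ 1.2  0.6 67. ] spin 0.01
```

```bash
python3 -m handwheel '[[[0.085,0.001,0.0005,0.03,0],[0.085,0,0,0.025,0],[0.085,0,0,0.01,0],[0.085,0,0,0.002,0],[0.085,0,0,0,0],[0.085,0,0,0,0]]]' 80; python3 -m handwheel '[[[0.05,0,0,0,0],[0.05,0,0,0,0],[0.05,0,0,0,0],[0.05,0,0,0,0],[0.05,0,0,0,0],[0.05,0,0,0,0]]]'; python3 d.py .6187 -.1902 .2 110.7
```

```text
time: 9.67
eef_pos: [0.4231, -0.3127, 0.0067]
tcp_rot: [0.968, 0.25, 0.001, 0.001]
contact_force: [0.7, 0.2, 0.7]
opening: 0.995
finger_force: 0.0
time: 10.17
eef_pos: [0.4235, -0.3133, 0.0073]
tcp_rot: [0.968, 0.25, 0.001, 0.002]
contact_force: [-1.1, 0.8, 6.2]
opening: 0.692
finger_force: 87.9
t 10.1667 pos [ 0.4235 -0.3133  0.0073] phi 28.98 open 59.1 F [-1.1  0.8  6.2] fing 87.9 q6 0.24
tool delta mm [ 230.6  -12.4 -192.6] spin -81.72
```

```bash
python3 -m handwheel '[[[0.05,0,0,-0.02,0],[0.05,0,0,-0.035,0],[0.05,0.01,0,-0.035,0],[0.05,0.03,-0.002,-0.01,0],[0.05,0.038,-0.002,0,0],[0.05,0.038,-0.002,0,0],[0.05,0.038,-0.002,0,0],[0.05,0.038,-0.002,0,0],[0.05,0.038,-0.002,0,0]]]'; python3 -m handwheel '[[[0.05,0,0,0,-6.8],[0.05,0,0,0,-6.8],[0.05,0,0,0,-6.8],[0.05,0,0,0,-6.8],[0.05,0,0,0,-6.8],[0.05,0,0,0,-6.8],[0.05,0,0,0,-6.8],[0.05,0,0,0,-6.8],[0.05,0,0,0,-6.8],[0.05,0,0,0,-6.8],[0.05,0,0,0,-6.8],[0.05,0,0,0,-6.8]]]'; python3 -m handwheel '[[[0.05,0,0,0,0],[0.05,0,0,0,0],[0.05,0,0,0,0]]]';  python3 d.py .6187 -.1902 .0155 110.7
python3 - <<'E'
from m import *
fit("tin_mid",box(.1,.06,.034),get_state()["eef_pos"][2]+.0027,get_state()["eef_pos"][:2],Y)
fit("plate_top",cyl(.124,.01),0,(.425,-.313))
fit("board_top",box(.14,.096,.018),0,(.62,-.19),Y)
E
```

```text
time: 10.92
eef_pos: [0.6179, -0.1882, 0.104]
tcp_rot: [0.968, 0.25, -0.001, -0.001]
contact_force: [-0.4, -0.5, -3.6]
opening: 0.689
finger_force: 87.5
time: 11.92
eef_pos: [0.6164, -0.1895, 0.1037]
tcp_rot: [0.567, 0.824, -0.0, -0.002]
contact_force: [0.3, -0.0, -3.8]
opening: 0.696
finger_force: 87.1
time: 12.17
eef_pos: [0.6171, -0.1898, 0.1046]
tcp_rot: [0.571, 0.821, -0.0, -0.001]
contact_force: [-0.3, -0.1, -2.4]
opening: 0.693
finger_force: 87.2
t 12.1667 pos [ 0.6171 -0.1898  0.1046] phi 110.42 open 59.2 F [-0.3 -0.1 -2.4] fing 87.2 q6 -0.81
tool delta mm [-1.1  1.5 89.1] spin -0.28
tin_mid top no mask 78.1411857050425
tin_mid side no mask 78.02942765099765Traceback (most recent call last):
  File "<stdin>", line 2, in <module>
  File "h.py", line 57, in fit
    b=min((minimize(cost,[*guess,y],args=(cc,),method="Nelder-Mead",options=dict(xatol=2e-4,fatol=1e-4,maxiter=160,
        initial_simplex=np.array([[*guess,y]]*4)+np.array([[0,0,0],[.008,0,0],[0,.008,0],[0,0,.3]]))) for y in yaws),key=lambda r:r.fun)
  File "h.py", line 57, in <genexpr>
    b=min((minimize(cost,[*guess,y],args=(cc,),method="Nelder-Mead",options=dict(xatol=2e-4,fatol=1e-4,maxiter=160,
           ~~~~~~~~^^^^^^^^^^^^^^^^^^^^^^^^^^^^^^^^^^^^^^^^^^^^^^^^^^^^^^^^^^^^^^^^^^^^^^^^^^^^^^^^^^^^^^^^^^^^^^^^
        initial_simplex=np.array([[*guess,y]]*4)+np.array([[0,0,0],[.008,0,0],[0,.008,0],[0,0,.3]]))) for y in yaws),key=lambda r:r.fun)
        ^^^^^^^^^^^^^^^^^^^^^^^^^^^^^^^^^^^^^^^^^^^^^^^^^^^^^^^^^^^^^^^^^^^^^^^^^^^^^^^^^^^^^^^^^^^^^
    res = _minimize_neldermead(fun, x0, args, callback, bounds=bounds,
                               **options)
    fsim[k] = func(sim[k])
              ~~~~^^^^^^^^
    fx = function(np.copy(x), *(wrapper_args + args))
  File "h.py", line 51, in cost
    return t/len(cc)
           ~^~~~~~~~
ZeroDivisionError: division by zero
```

The networks work on the newest picture taken, so each fit needs a fresh picture first.

```bash
sed -i 's/^        best=None$/        best=None; viewer.read_camera(c)/; s/    for cc in \[tuple(M)\]/    if not M: return {}\n    for cc in [tuple(M)]/' h.py
python3 - <<'E'
from m import *
fit("tin_mid",box(.1,.06,.034),get_state()["eef_pos"][2]+.0027,get_state()["eef_pos"][:2],Y)
fit("plate_top",cyl(.124,.01),0,(.425,-.313))
fit("board_top",box(.14,.096,.018),0,(.62,-.19),Y)
fit("piston_mid",cyl(.052,.05),.004,(.455,.012))
E
```

```text
tin_mid top no mask None
tin_mid ('side',) [ 0.6185 -0.1916] yaw 110.1 cost 0.218
plate_top ('top', 'side') [ 0.4244 -0.3141] yaw 17.5 cost 0.042
plate_top ('top',) [ 0.4236 -0.3132] yaw 16.8 cost 0.034
plate_top ('side',) [ 0.4252 -0.3145] yaw 13.5 cost 0.043
board_top top no mask 129.40836876689886
board_top ('side',) [ 0.6192 -0.1924] yaw -69.2 cost 0.042
piston_mid top no mask None
piston_mid ('side',) [0.4525 0.0126] yaw 16.0 cost 0.061
```

```bash
python3 -m handwheel '[[[0.05,-0.0017,0.0012,0.02,-0.2],[0.05,0,0,0.03,0],[0.05,0,0,0.02,0],[0.05,0,0,0.01,0],[0.05,0,0,0.005,0],[0.05,0,0,0,0],[0.05,0,0,0,0],[0.05,0,0,0,0]]]'; python3 d.py .6188 -.191 .0155 110.6
```

```text
time: 13.73
eef_pos: [0.6208, -0.1919, 0.0224]
tcp_rot: [0.568, 0.823, 0.0, 0.002]
contact_force: [0.8, -0.2, -2.3]
opening: 0.692
finger_force: 87.3
t 13.7333 pos [ 0.6208 -0.1919  0.0224] phi 110.77 open 59.1 F [ 0.8 -0.2 -2.3] fing 87.3 q6 -0.82
tool delta mm [ 1.6 -1.5  6.8] spin 0.17
```

```bash
python3 -m handwheel '[[[0.05,0,0,0.002,0],[0.05,0,0,0,0],[0.05,0,0,0.002,0],[0.05,0,0,0,0],[0.05,0,0,0,0]]]'; python3 d.py .6188 -.191 .0155 110.6
```

```text
time: 14.15
eef_pos: [0.6192, -0.1911, 0.0163]
tcp_rot: [0.568, 0.823, 0.0, -0.0]
contact_force: [-0.0, 0.3, -3.0]
opening: 0.691
finger_force: 87.3
t 14.15 pos [ 0.6192 -0.1911  0.0163] phi 110.77 open 59.0 F [-0.   0.3 -3. ] fing 87.3 q6 -0.82
tool delta mm [ 0.3 -0.3  0.8] spin 0.17
```

```bash
python3 -m handwheel '[[[0.05,0,0,0.001,0],[0.05,0,0,0,0],[0.05,0,0,0,0]]]'; python3 d.py .6188 -.191 .0155 110.6
```

```text
time: 14.4
eef_pos: [0.6195, -0.1913, 0.0155]
tcp_rot: [0.568, 0.823, 0.0, 0.0]
contact_force: [0.2, -0.1, -2.3]
opening: 0.693
finger_force: 87.2
t 14.4 pos [ 0.6195 -0.1913  0.0155] phi 110.76 open 59.2 F [ 0.2 -0.1 -2.3] fing 87.2 q6 -0.82
tool delta mm [ 0.5 -0.5 -0. ] spin 0.16
```

```bash
python3 -m handwheel '[[[0.05,0,0,0.001,0],[0.05,0,0,0,0],[0.05,0,0,0,0]]]'
```

```text
time: 14.65
eef_pos: [0.6195, -0.1913, 0.0154]
tcp_rot: [0.568, 0.823, -0.0, 0.0]
contact_force: [-3.3, 1.5, 5.1]
opening: 0.691
finger_force: 88.1
```

Contact. I'll release, lift, move off toward the mat and check.

```bash
python3 -m handwheel '[[[0.085,0,0,-0.001,0],[0.085,0,0,0,0],[0.085,0,0,0,0],[0.085,0,0,0,0],[0.085,0,0,-0.02,0],[0.085,0,0,-0.035,0],[0.085,0,0,-0.035,0],[0.085,0,0,-0.03,0]]]'; python3 d.py .4545 .0122 .136 110.7
```

```text
time: 15.32
eef_pos: [0.6197, -0.1913, 0.1371]
tcp_rot: [0.568, 0.823, 0.0, 0.001]
contact_force: [0.1, -1.6, 0.3]
opening: 0.995
finger_force: 0.0
t 15.3167 pos [ 0.6197 -0.1913  0.1371] phi 110.77 open 85.0 F [ 0.1 -1.6  0.3] fing 0.0 q6 -0.82
tool delta mm [248.9 -82.3   0.9] spin 0.07
```

```bash
python3 -m handwheel '[[[0.085,0.0311,-0.0103,0,0],[0.085,0.0311,-0.0103,0,0],[0.085,0.0311,-0.0103,0,0],[0.085,0.0311,-0.0103,0,0],[0.085,0.0311,-0.0103,0,0],[0.085,0.0311,-0.0103,0,0],[0.085,0.0311,-0.0103,0,0],[0.085,0.0311,-0.0103,0,0],[0.085,0,0,0,0],[0.085,0,0,0,0],[0.085,0,0,0,0]]]' 60; python3 d.py .454 .0122 .022 110.7
python3 - <<'E'
from m import *
fit("tin_mid",box(.1,.06,.034),.018,(.619,-.191),Y)
fit("board_top",box(.14,.096,.018),0,(.62,-.19),Y)
E
python3 - <<'E'
from h import *
a=pic("side","s3");b=pic("top","t3")
cv2.imwrite("pics/s3c.png",np.hstack([cv2.resize(a[120:240,210:310],(500,600),interpolation=2),cv2.resize(b[110:180,320:390],(300,300),interpolation=2).repeat(2,0)[:600]]))
E
```

```text
time: 16.23
eef_pos: [0.4548, 0.012, 0.1358]
tcp_rot: [0.568, 0.823, 0.0, 0.001]
contact_force: [0.3, -0.3, -0.1]
opening: 0.995
finger_force: 0.0
t 16.2333 pos [0.4548 0.012  0.1358] phi 110.79 open 84.9 F [ 0.3 -0.3 -0.1] fing 0.0 q6 -0.56
tool delta mm [  0.6  -0.8 113.8] spin 0.09
tin_mid ('top', 'side') [ 0.6214 -0.1923] yaw -69.0 cost 0.082
tin_mid ('top',) [ 0.6214 -0.1902] yaw 111.4 cost 0.059
tin_mid ('side',) [ 0.6203 -0.1938] yaw 109.6 cost 0.075
board_top ('top', 'side') [ 0.6192 -0.1902] yaw 109.8 cost 0.077
board_top ('top',) [ 0.6179 -0.1894] yaw 109.5 cost 0.045
board_top ('side',) [ 0.6201 -0.1906] yaw 111.0 cost 0.095
```

View pics/s3c.png

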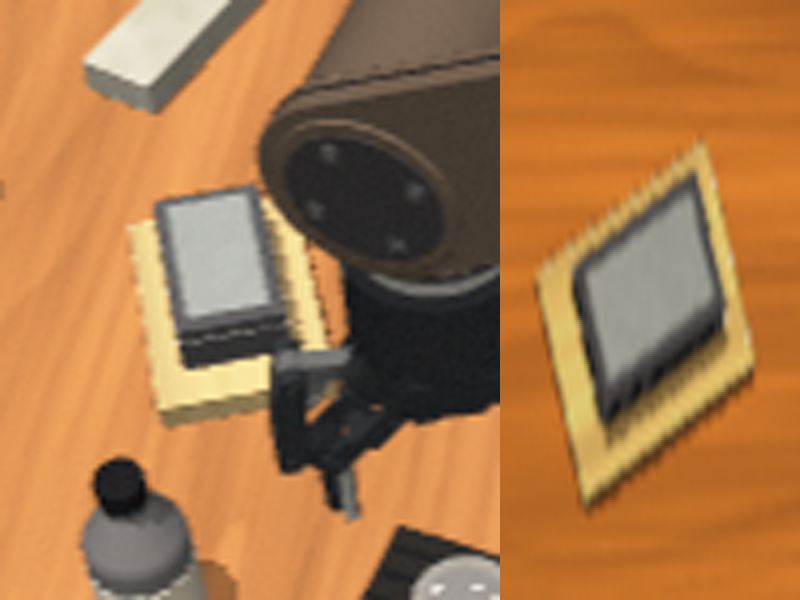

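The tin lies flat on the wooden board, aligned with it and about 2 mm off centre, which is fine (side crop 218,260; top crop 650,285). Now I'll pick the piston from the mat.

```bash
python3 -m handwheel '[[[0.085,0.0006,-0.0008,0.035,0],[0.085,0,0,0.035,0],[0.085,0,0,0.03,0],[0.085,0,0,0.012,0],[0.085,0,0,0,0],[0.05,0,0,0,0],[0.045,0,0,0,0],[0.045,0,0,0,0],[0.045,0,0,0,0],[0.045,0,0,0,0],[0.045,0,0,0,0],[0.045,0,0,0,0]]]' 60; python3 d.py .4242 -.3138 .136 110.7
```

```text
time: 17.73
eef_pos: [0.4547, 0.012, 0.0254]
tcp_rot: [0.568, 0.823, 0.0, 0.002]
contact_force: [-1.6, -0.9, 6.9]
opening: 0.59
finger_force: 63.4
t 17.7333 pos [0.4547 0.012  0.0254] phi 110.79 open 50.4 F [-1.6 -0.9  6.9] fing 63.4 q6 -0.56
tool delta mm [-294.  -143.9 -110.4] spin 0.09
```

```bash
python3 -m handwheel '[[[0.045,0,0,-0.03,0],[0.045,0,0,-0.04,0],[0.045,0,0,-0.04,0],[0.045,-0.0327,-0.016,0,0],[0.045,-0.0327,-0.016,0,0],[0.045,-0.0327,-0.016,0,0],[0.045,-0.0327,-0.016,0,0],[0.045,-0.0327,-0.016,0,0],[0.045,-0.0327,-0.016,0,0],[0.045,-0.0327,-0.016,0,0],[0.045,-0.0327,-0.016,0,0],[0.045,-0.0327,-0.016,0,0]]]'; python3 -m handwheel '[[[0.045,0,0,0.02,0],[0.045,0,0,0.03,0],[0.045,0,0,0.03,0],[0.045,0,0,0.01,0],[0.045,0,0,0,0],[0.045,0,0,0,0],[0.045,0,0,0,0]]]'; python3 d.py .4242 -.3138 .0314 110.7
python3 - <<'E'
from m import *
fit("plate_top",cyl(.124,.01),0,(.425,-.313))
E
```

```text
time: 18.73
eef_pos: [0.4221, -0.3152, 0.1331]
tcp_rot: [0.568, 0.823, 0.0, 0.0]
contact_force: [0.4, 0.4, -2.4]
opening: 0.589
finger_force: 64.4
time: 19.32
eef_pos: [0.424, -0.3147, 0.0453]
tcp_rot: [0.568, 0.823, -0.0, 0.002]
contact_force: [1.0, 0.1, -2.9]
opening: 0.587
finger_force: 64.1
t 19.3167 pos [ 0.424  -0.3147  0.0453] phi 110.79 open 50.1 F [ 1.   0.1 -2.9] fing 64.1 q6 -1.19
tool delta mm [ 0.8  0.5 13.9] spin 0.09
plate_top top no mask None
plate_top ('side',) [ 0.4236 -0.3162] yaw 13.3 cost 0.092
```

```bash
python3 -m handwheel '[[[0.045,0.0005,0.0005,0.005,0],[0.045,0,0,0.005,0],[0.045,0,0,0.001,0],[0.045,0,0,0,0],[0.045,0,0,0,0],[0.045,0,0,0,0]]]'; python3 -m handwheel '[[[0.045,0,0,0.0012,0],[0.045,0,0,0,0],[0.045,0,0,0,0]]]'
```

```text
time: 20.02
eef_pos: [0.4231, -0.3131, 0.0322]
tcp_rot: [0.568, 0.823, 0.0, -0.0]
contact_force: [-0.1, 0.4, -2.7]
opening: 0.595
finger_force: 64.5
time: 20.27
eef_pos: [0.4233, -0.3133, 0.0314]
tcp_rot: [0.568, 0.823, -0.0, 0.0]
contact_force: [-0.5, -0.1, -1.0]
opening: 0.593
finger_force: 64.5
```

```bash
python3 -m handwheel '[[[0.085,0,0,0.0005,0],[0.085,0,0,0,0],[0.085,0,0,0,0],[0.085,0,0,0,0],[0.085,0,0,-0.02,0],[0.085,0,0,-0.035,0],[0.085,0,0,-0.035,0],[0.085,0,0,-0.03,0]]]'; python3 -m handwheel '[[[0.085,0.0345,0.0194,0,0],[0.085,0.0345,0.0194,0,0],[0.085,0.0345,0.0194,0,0],[0.085,0.0345,0.0194,0,0],[0.085,0.0345,0.0194,0,0],[0.085,0.0345,0.0194,0,0],[0.085,0.0345,0.0194,0,0],[0.085,0.0345,0.0194,0,0]]]'; python3 - <<'E'
from m import *
fit("bearing_mid",cyl(.052,.02),0,(.416,.303))
fit("carton_mid",box(.034,.034,.044),0,(.629,.16),Q)
fit("tin_mid",box(.1,.06,.034),.018,(.619,-.191),Y)
fit("board_top",box(.14,.096,.018),0,(.62,-.19),Y)
fit("piston_mid",cyl(.052,.05),.01,(.424,-.314))
fit("plate_top",cyl(.124,.01),0,(.425,-.313))
E
python3 d.py .416 .303 .1 110.8
python3 - <<'E'
from h import *
a=pic("side","s4");b=pic("top","t4")
cv2.imwrite("pics/s4c.png",np.hstack([cv2.resize(a[100:220,220:380],(640,480),interpolation=2)]))
E
```

```text
time: 20.93
eef_pos: [0.4233, -0.3133, 0.1527]
tcp_rot: [0.568, 0.823, -0.0, 0.001]
contact_force: [1.3, 0.6, 1.0]
opening: 0.993
finger_force: 0.0
time: 21.6
eef_pos: [0.4704, 0.0018, 0.151]
tcp_rot: [0.568, 0.823, 0.0, 0.001]
contact_force: [0.7, -0.3, -0.0]
opening: 0.994
finger_force: 0.0
bearing_mid ('top', 'side') [0.4164 0.3031] yaw 11.9 cost 0.05
bearing_mid ('top',) [0.417  0.3035] yaw 5.2 cost 0.05
bearing_mid ('side',) [0.4161 0.3031] yaw 2.7 cost 0.043
carton_mid ('top', 'side') [0.6294 0.1604] yaw 48.3 cost 0.112
carton_mid ('top',) [0.6288 0.1597] yaw 52.9 cost 0.136
carton_mid ('side',) [0.6296 0.1604] yaw 48.1 cost 0.081
tin_mid ('top', 'side') [ 0.6215 -0.1899] yaw 108.7 cost 0.12
tin_mid ('top',) [ 0.6203 -0.1886] yaw -68.0 cost 0.061
tin_mid ('side',) [ 0.6233 -0.1952] yaw 107.9 cost 0.13
board_top ('top', 'side') [ 0.6191 -0.1893] yaw 109.9 cost 0.14
board_top ('top',) [ 0.6175 -0.1893] yaw 110.8 cost 0.046
board_top ('side',) [ 0.6207 -0.1916] yaw 110.5 cost 0.219
piston_mid ('top', 'side') [ 0.4255 -0.3116] yaw 3.0 cost 0.367
piston_mid ('top',) [ 0.4259 -0.3118] yaw 10.5 cost 0.061
piston_mid ('side',) [ 0.4237 -0.313 ] yaw 5.9 cost 0.665
plate_top ('top', 'side') [ 0.4236 -0.3143] yaw 12.0 cost 0.161
plate_top ('top',) [ 0.4247 -0.3143] yaw 10.8 cost 0.032
plate_top ('side',) [ 0.4217 -0.3161] yaw 18.6 cost 0.271
t 22.8 pos [4.704e-01 1.000e-04 1.506e-01] phi 110.78 open 85.1 F [-0.4 -0.3 -0. ] fing 0.0 q6 -0.58
tool delta mm [302.5  56.6  50.6] spin -0.02
```

View pics/s4c.png

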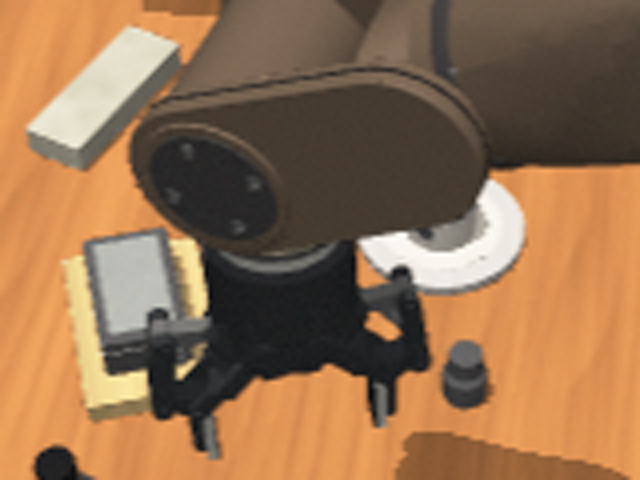

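The piston stands mid-plate, partly hidden by the arm (crop 445,235). The tin is on the board, and the socket (crop 465,375) is untouched. On to the bearing.

```bash
python3 -m handwheel '[[[0.085,0.0378,0.0071,0,0],[0.085,0.0378,0.0071,0,0],[0.085,0.0378,0.0071,0,0],[0.085,0.0378,0.0071,0,0],[0.085,0.0378,0.0071,0,0],[0.085,0.0378,0.0071,0,0],[0.085,0.0378,0.0071,0,0],[0.085,0.0378,0.0071,0,0],[0.085,0,0,0.03,0],[0.085,0,0,0.03,0],[0.085,0,0,0.03,0],[0.085,0,0,0,0]]]'; python3 -m handwheel '[[[0.085,0,0,0,0],[0.085,0,0,0,0],[0.085,0,0,0,0]]]'; python3 d.py .4165 .3032 -.002 110.8
```

```text
time: 23.9
eef_pos: [0.4114, 0.3011, 0.0545]
tcp_rot: [0.568, 0.823, -0.005, -0.003]
contact_force: [-0.8, -0.2, -0.7]
opening: 0.994
finger_force: 0.0
time: 24.15
eef_pos: [0.4181, 0.3035, 0.0631]
tcp_rot: [0.568, 0.823, 0.002, 0.001]
contact_force: [0.5, -0.8, 0.8]
opening: 0.999
finger_force: 0.0
t 24.15 pos [0.4181 0.3035 0.0631] phi 110.74 open 85.3 F [ 0.5 -0.8  0.8] fing 0.0 q6 0.07
tool delta mm [ 0.3 -1.9 65.1] spin -0.06
```

```bash
python3 -m handwheel '[[[0.085,0,-0.001,0.025,0],[0.085,0,0,0.02,0],[0.085,0,0,0.01,0],[0.085,0,0,0.005,0],[0.085,0,0,0.002,0],[0.085,0,0,0,0],[0.085,0,0,0,0],[0.085,0,0,0,0]]]' 60; python3 d.py .4165 .3032 -.002 110.8
```

```text
time: 24.82
eef_pos: [0.4163, 0.303, -0.0002]
tcp_rot: [0.568, 0.823, 0.001, 0.001]
contact_force: [0.7, -0.4, -0.3]
opening: 0.998
finger_force: 0.0
t 24.8167 pos [ 4.163e-01  3.030e-01 -2.000e-04] phi 110.77 open 85.2 F [ 0.7 -0.4 -0.3] fing 0.0 q6 0.07
tool delta mm [0.1 0.3 1.8] spin -0.03
```

```bash
python3 -m handwheel '[[[0.07,0,0,0.001,0],[0.055,0,0,0,0],[0.045,0,0,0,0],[0.045,0,0,0,0],[0.045,0,0,0,0],[0.045,0,0,0,0],[0.045,0,0,0,0]]]' 60; python3 d.py .4165 .3032 -.002 110.8
```

```text
time: 25.4
eef_pos: [0.4158, 0.3028, -0.0018]
tcp_rot: [0.568, 0.823, 0.0, 0.0]
contact_force: [-0.5, 0.5, 4.9]
opening: 0.577
finger_force: 63.9
t 25.4 pos [ 0.4158  0.3028 -0.0018] phi 110.77 open 49.3 F [-0.5  0.5  4.9] fing 63.9 q6 0.07
tool delta mm [0.1 0.8 0.3] spin -0.03
```

```bash
python3 -m handwheel '[[[0.045,0,0,-0.02,0],[0.045,0,0,-0.035,0],[0.045,0,0,-0.035,0],[0.045,0,0,-0.035,0],[0.045,0,0,-0.025,0],[0.045,0,0,0,0],[0.045,0,0,0,0]]]';python3 - <<'E'
from m import *
fit("tin_mid",box(.1,.06,.034),.018,(.619,-.191),Y)
fit("board_top",box(.14,.096,.018),0,(.62,-.19),Y)
fit("piston_mid",cyl(.052,.05),.01,(.424,-.314))
fit("plate_top",cyl(.124,.01),0,(.425,-.313))
E
python3 d.py .47 0 .15 110.8
python3 - <<'E'
from h import *
a=pic("side","s5")
i=np.hstack([cv2.resize(a[120:240,210:310],(400,480),interpolation=2),cv2.resize(a[330:400,230:330],(400,280),interpolation=2)[np.r_[0:280,[0]*200]]])
i=np.hstack([cv2.resize(a[110:230,220:370],(750,600),interpolation=2)])
cv2.imwrite("pics/s5c.png",i)
E
```

```text
time: 25.98
eef_pos: [0.4157, 0.3027, 0.1484]
tcp_rot: [0.568, 0.823, 0.001, 0.001]
contact_force: [-1.5, 0.1, -1.7]
opening: 0.577
finger_force: 63.4
tin_mid ('top', 'side') [ 0.6199 -0.1906] yaw 110.4 cost 0.083
tin_mid ('top',) [ 0.62   -0.1888] yaw 108.8 cost 0.077
tin_mid ('side',) [ 0.62  -0.192] yaw 110.3 cost 0.079
board_top ('top', 'side') [ 0.6194 -0.1912] yaw 110.6 cost 0.046
board_top ('top',) [ 0.6179 -0.1898] yaw 109.7 cost 0.041
board_top ('side',) [ 0.6196 -0.1916] yaw 110.3 cost 0.043
piston_mid ('top', 'side') [ 0.4253 -0.3113] yaw -2.8 cost 0.107
piston_mid ('top',) [ 0.426  -0.3107] yaw 11.6 cost 0.064
piston_mid ('side',) [ 0.4228 -0.3116] yaw -3.4 cost 0.107
plate_top ('top', 'side') [ 0.4242 -0.314 ] yaw 17.3 cost 0.05
plate_top ('top',) [ 0.4249 -0.3135] yaw 22.8 cost 0.037
plate_top ('side',) [ 0.4229 -0.3146] yaw 17.2 cost 0.052
t 26.7833 pos [0.4153 0.3025 0.1477] phi 110.77 open 49.2 F [ 0.7 -1.  -2. ] fing 63.4 q6 0.07
tool delta mm [-302.3  -56.2   -2.3] spin -0.03
```

View pics/s5.png

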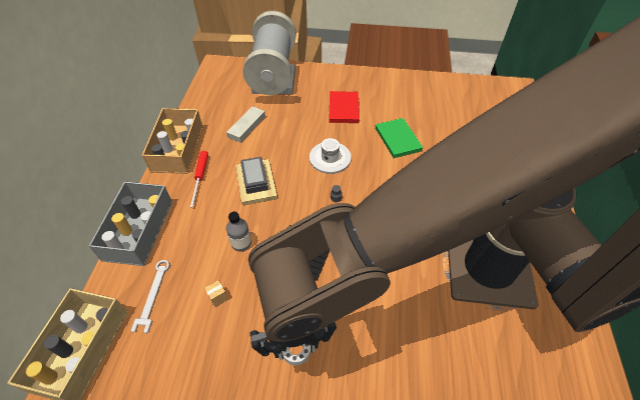

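The side view shows the piston upright mid-plate (330,150) and the tin flat on the wooden board (256,178). The bearing is held at (297,352), and the bystanders are in place.

```bash
python3 -m handwheel '[[[0.045,-0.0378,-0.007,0,0],[0.045,-0.0378,-0.007,0,0],[0.045,-0.0378,-0.007,0,0],[0.045,-0.0378,-0.007,0,0],[0.045,-0.0378,-0.007,0,0],[0.045,-0.0378,-0.007,0,0],[0.045,-0.0378,-0.007,0,0],[0.045,-0.0378,-0.007,0,0]]]'; python3 -m handwheel '[[[0.045,-0.0386,0.0121,0,0],[0.045,-0.0386,0.0121,0,0],[0.045,-0.0386,0.0121,0,0],[0.045,-0.0386,0.0121,0,0],[0.045,-0.0386,0.0121,0,0],[0.045,-0.0386,0.0121,0,0],[0.045,0,0,0.03,0],[0.045,0,0,0.03,0],[0.045,0,0,0.015,0],[0.045,0,0,0,0],[0.045,0,0,0,0],[0.045,0,0,0,0]]]'; python3 d.py .6198 -.191 .0502 110.8
```

```text
time: 27.5
eef_pos: [0.4703, -0.0019, 0.148]
tcp_rot: [0.568, 0.823, 0.0, 0.0]
contact_force: [0.2, 0.7, -1.3]
opening: 0.579
finger_force: 63.3
time: 28.5
eef_pos: [0.6212, -0.191, 0.0744]
tcp_rot: [0.568, 0.823, 0.0, 0.001]
contact_force: [-0.2, 0.3, -1.5]
opening: 0.578
finger_force: 63.2
t 28.5 pos [ 0.6212 -0.191   0.0744] phi 110.8 open 49.4 F [-0.2  0.3 -1.5] fing 63.2 q6 -0.82
tool delta mm [ 0.5 -1.3 24.2] spin 0.0
```

```bash
python3 -m handwheel '[[[0.045,0,-0.0005,0.012,0],[0.045,0,0,0.007,0],[0.045,0,0,0.002,0],[0.045,0,0,0,0],[0.045,0,0,0,0],[0.045,0,0,0,0]]]'; python3 d.py .6198 -.191 .0502 110.8; python3 -m handwheel '[[[0.045,0,0,0.001,0],[0.045,0,0,0,0],[0.045,0,0,0,0]]]'
```

```text
time: 29.0
eef_pos: [0.62, -0.1911, 0.052]
tcp_rot: [0.568, 0.823, 0.0, 0.0]
contact_force: [-0.1, -0.1, -0.2]
opening: 0.577
finger_force: 63.3
t 29.0 pos [ 0.62   -0.1911  0.052 ] phi 110.77 open 49.3 F [-0.1 -0.1 -0.2] fing 63.3 q6 -0.82
tool delta mm [ 0.2 -0.1  1.8] spin -0.03
time: 29.25
eef_pos: [0.6198, -0.1911, 0.0508]
tcp_rot: [0.568, 0.823, 0.0, 0.0]
contact_force: [-0.8, 0.7, -1.5]
opening: 0.579
finger_force: 63.3
```

```bash
python3 -m handwheel '[[[0.045,0,0,0.001,0],[0.045,0,0,0,0],[0.045,0,0,0,0]]]'
```

```text
time: 29.5
eef_pos: [0.62, -0.1912, 0.0503]
tcp_rot: [0.568, 0.823, 0.0, 0.0]
contact_force: [-1.0, 1.4, 1.9]
opening: 0.579
finger_force: 63.6
```

```bash
python3 -m handwheel '[[[0.085,0,0,-0.0005,0],[0.085,0,0,0,0],[0.085,0,0,0,0],[0.085,0,0,0,0],[0.085,0,0,-0.02,0],[0.085,0,0,-0.035,0],[0.085,0,0,-0.035,0],[0.085,0,0,-0.03,0]]]'; python3 -m handwheel '[[[0.085,0.0369,-0.0074,0,0],[0.085,0.0369,-0.0074,0,0],[0.085,0.0369,-0.0074,0,0],[0.085,0.0369,-0.0074,0,0],[0.085,0.0369,-0.0074,0,0],[0.085,0.0369,-0.0074,0,0],[0.085,0.0173,0.0295,0,0],[0.085,0.0173,0.0295,0,0],[0.085,0.0173,0.0295,0,0],[0.085,0.0173,0.0295,0,0],[0.085,0.0173,0.0295,0,0],[0.085,0.0173,0.0295,0,0]]]'; python3 -m handwheel '[[[0.085,0,0,0,-6.8],[0.085,0,0,0,-6.8],[0.085,0,0,0,-6.8],[0.085,0,0,0,-6.8],[0.085,0,0,0,0],[0.085,0,0,0,0]]]'; python3 d.py .6292 .1603 .01 138
python3 - <<'E'
from m import *
fit("tin_mid",box(.1,.06,.034),.018,(.619,-.191),Y)
fit("board_top",box(.14,.096,.018),0,(.62,-.19),Y)
fit("bearing_mid",cyl(.052,.02),.052,(.62,-.191))
fit("carton_mid",box(.034,.034,.044),0,(.629,.16),Q,cams=("side",))
a=pic("side","s6")
i=np.hstack([cv2.resize(a[120:220,210:310],(400,400),interpolation=2),cv2.resize(a[240:340,170:270],(400,400),interpolation=2)])
cv2.imwrite("pics/s6c.png",i)
E
```

```text
time: 30.17
eef_pos: [0.6199, -0.1912, 0.1721]
tcp_rot: [0.568, 0.823, 0.0, 0.0]
contact_force: [0.6, -0.8, 0.2]
opening: 0.996
finger_force: 0.0
time: 31.17
eef_pos: [0.6292, 0.1616, 0.1701]
tcp_rot: [0.568, 0.823, 0.0, 0.0]
contact_force: [-0.1, 0.2, 0.1]
opening: 0.995
finger_force: 0.0
time: 31.67
eef_pos: [0.6283, 0.16, 0.17]
tcp_rot: [0.36, 0.933, -0.0, -0.0]
contact_force: [0.2, -0.3, -0.1]
opening: 0.989
finger_force: 0.0
t 31.6667 pos [0.6283 0.16   0.17  ] phi 137.8 open 84.5 F [ 0.2 -0.3 -0.1] fing 0.0 q6 -0.74
tool delta mm [ -0.5   0.8 160. ] spin -0.2
tin_mid side no mask None
tin_mid ('top',) [ 0.6193 -0.1903] yaw 110.3 cost 0.06
board_top ('top', 'side') [ 0.6178 -0.1903] yaw -70.5 cost 0.236
board_top ('top',) [ 0.6188 -0.1896] yaw 110.2 cost 0.065
board_top ('side',) [ 0.6166 -0.1907] yaw 108.2 cost 0.405
bearing_mid side no mask None
bearing_mid ('top',) [ 0.6192 -0.1879] yaw 2.2 cost 0.051
carton_mid ('side',) [0.629  0.1594] yaw 28.0 cost 0.114
```

View pics/s6c.png

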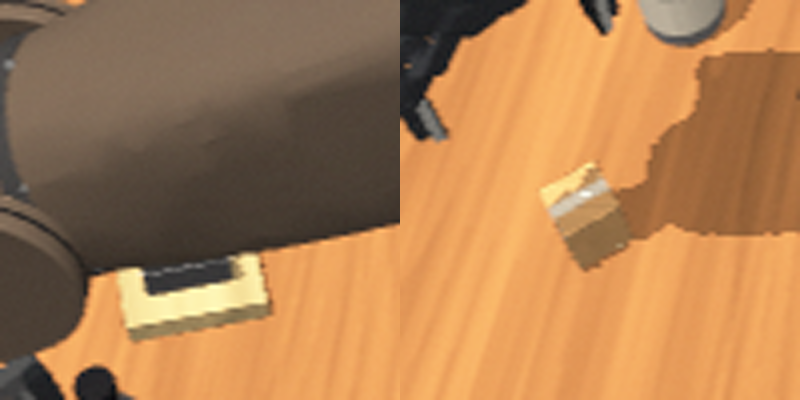

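```bash
python3 - <<'E'
from h import *
import cv2
f=lambda u,v:((u-400)/4+170-.4,v/4+240-.4)
for (a,b,z) in [((585,270),(628,240),0),((540,192),(592,162),.044)]:
    P,Q=at_z("side",*f(*a),z),at_z("side",*f(*b),z); d=Q-P
    print(P.round(4),Q.round(4),np.degrees(np.arctan2(d[1],d[0])).round(1),np.linalg.norm(d).round(4))
o=cv2.imread("pics/side0.png")
for y in (25,35,45,55):
    Rz=R.from_euler("z",y,degrees=True).as_matrix(); img=cv2.resize(o[270:320,190:240],None,fx=8,fy=8,interpolation=2)
    for z in(0,.044):
        q=[(proj("side",Rz@np.array([a*.017,b*.017,0])+[.6293,.1603,z])-[190,270]+.5)*8 for a,b in((1,1),(1,-1),(-1,-1),(-1,1))]
        cv2.polylines(img,[np.int32(q)],True,(255,0,0),1)
    globals().setdefault("L",[]).append(img)
cv2.imwrite("pics/yaw.png",cv2.resize(np.vstack([np.hstack(L[:2]),np.hstack(L[2:])]),(600,600)))
E
```

```text
[0.6286 0.1825 0.    ] [0.6093 0.1617 0.    ] -132.9 0.0285
[0.6521 0.1585 0.044 ] [0.6285 0.1369 0.044 ] -137.5 0.0319
```

View pics/yaw.png

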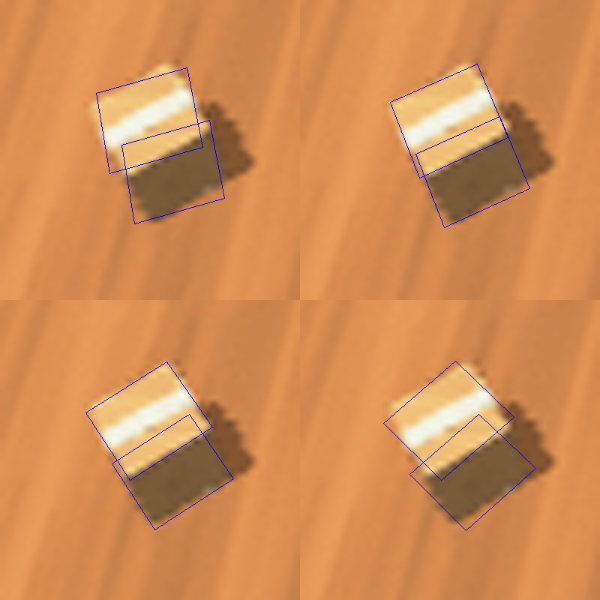

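The overlay puts the carton's yaw at about 42–44°, so the tool heading should be 133°.

```bash
python3 -m handwheel '[[[0.085,0,0.0005,0.03,4.8],[0.085,0,0,0.035,0],[0.085,0,0,0.035,0],[0.085,0,0,0.03,0],[0.085,0,0,0.02,0],[0.085,0,0,0.01,0],[0.085,0,0,0,0],[0.085,0,0,0,0],[0.085,0,0,0,0]]]' 35; python3 d.py .6292 .1603 .01 133;  python3 -m handwheel '[[[0.07,0,0,0,0],[0.055,0,0,0,0],[0.04,0,0,0,0],[0.025,0,0,0,0],[0.025,0,0,0,0],[0.025,0,0,0,0],[0.025,0,0,0,0],[0.025,0,0,0,0],[0.025,0,0,0,0]]]'
```

```text
time: 33.17
eef_pos: [0.6305, 0.1606, 0.0123]
tcp_rot: [0.397, 0.918, 0.001, 0.002]
contact_force: [0.2, 0.1, 0.2]
opening: 0.992
finger_force: 0.0
t 33.1667 pos [0.6305 0.1606 0.0123] phi 133.17 open 84.7 F [0.2 0.1 0.2] fing 0.0 q6 -0.66
tool delta mm [ 0.6 -1.1  2.3] spin 0.17
time: 33.92
eef_pos: [0.6293, 0.1604, 0.011]
tcp_rot: [0.397, 0.918, 0.0, 0.0]
contact_force: [-1.0, -0.5, 4.8]
opening: 0.392
finger_force: 36.4
```

```bash
python3 -m handwheel '[[[0.025,0,0,-0.03,0],[0.025,0,0,-0.035,0],[0.025,0,0,-0.035,0],[0.025,0,0,-0.035,0],[0.025,0,0,-0.035,0],[0.025,0,0,0,5.6],[0.025,0,0,0,5.6],[0.025,0,0,0,5.6],[0.025,0,0,0,5.6]]]'; python3 -m handwheel '[[[0.025,-0.0173,-0.0295,0,0],[0.025,-0.0173,-0.0295,0,0],[0.025,-0.0173,-0.0295,0,0],[0.025,-0.0173,-0.0295,0,0],[0.025,-0.0173,-0.0295,0,0],[0.025,-0.0173,-0.0295,0,0],[0.025,-0.0369,0.0074,0,0],[0.025,-0.0369,0.0074,0,0],[0.025,-0.0369,0.0074,0,0],[0.025,-0.0369,0.0074,0,0],[0.025,-0.0369,0.0074,0,0],[0.025,-0.0369,0.0074,0,0]]]';  python3 -m handwheel '[[[0.025,0,0,0.02,0],[0.025,0,0,0.03,0],[0.025,0,0,0.02,0],[0.025,0,0,0,0],[0.025,0,0,0,0],[0.025,0,0,0,0]]]'; python3 d.py .6198 -.1907 .083 110.8
python3 - <<'E'
from h import *
a=pic("side","s7");b=pic("top","t7")
cv2.imwrite("pics/s7c.png",np.hstack([cv2.resize(a[100:220,200:320],(600,600),interpolation=2)]))
E
```

```text
time: 34.67
eef_pos: [0.628, 0.1604, 0.1789]
tcp_rot: [0.57, 0.822, -0.0, -0.001]
contact_force: [-0.3, -0.5, -2.0]
opening: 0.391
finger_force: 35.8
time: 35.67
eef_pos: [0.6201, -0.192, 0.1786]
tcp_rot: [0.568, 0.823, -0.0, -0.001]
contact_force: [-0.3, -0.3, -1.7]
opening: 0.389
finger_force: 35.9
time: 36.17
eef_pos: [0.6206, -0.1908, 0.111]
tcp_rot: [0.568, 0.823, 0.0, 0.001]
contact_force: [-0.2, 0.1, -1.1]
opening: 0.392
finger_force: 35.8
t 36.1667 pos [ 0.6206 -0.1908  0.111 ] phi 110.78 open 33.5 F [-0.2  0.1 -1.1] fing 35.8 q6 -0.82
tool delta mm [ 0.4 -0.7 28. ] spin -0.02
```

View pics/s7c.png

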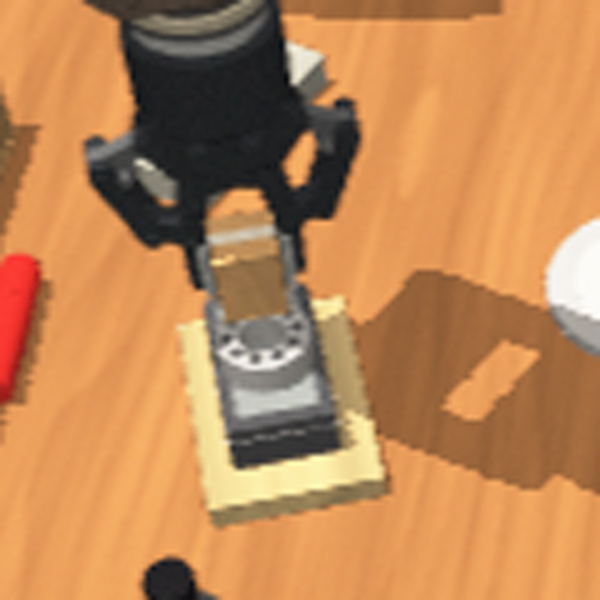

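The bearing lies flat mid-tin (crop 262,345). The carton hangs straight above it (crop 248,270) between the pads. I'll lower it.

```bash
python3 -m handwheel '[[[0.025,0,0,0.012,0],[0.025,0,0,0.008,0],[0.025,0,0,0.004,0],[0.025,0,0,0,0],[0.025,0,0,0,0],[0.025,0,0,0,0]]]'; python3 d.py .6198 -.1907 .083 110.8; python3 -m handwheel '[[[0.025,0,0,0.001,0],[0.025,0,0,0,0],[0.025,0,0,0,0]]]'
```

```text
time: 36.77
eef_pos: [0.6202, -0.1907, 0.0862]
tcp_rot: [0.568, 0.823, 0.0, 0.0]
contact_force: [-0.8, -0.1, -1.3]
opening: 0.392
finger_force: 35.8
t 36.7667 pos [ 0.6202 -0.1907  0.0862] phi 110.77 open 33.5 F [-0.8 -0.1 -1.3] fing 35.8 q6 -0.82
tool delta mm [ 0.2 -0.3  3.2] spin -0.03
time: 37.02
eef_pos: [0.6202, -0.1908, 0.0854]
tcp_rot: [0.568, 0.823, 0.0, 0.0]
contact_force: [-0.2, 0.2, -0.7]
opening: 0.393
finger_force: 35.8
```

```bash
python3 -m handwheel '[[[0.025,0,0,0.001,0],[0.025,0,0,0,0],[0.025,0,0,0,0]]]'; python3 -m handwheel '[[[0.025,0,0,0.0008,0],[0.025,0,0,0,0],[0.025,0,0,0,0]]]'; python3 -m handwheel '[[[0.025,0,0,0.0006,0],[0.025,0,0,0,0],[0.025,0,0,0,0]]]'
```

```text
time: 37.27
eef_pos: [0.62, -0.1907, 0.0841]
tcp_rot: [0.568, 0.823, 0.0, -0.0]
contact_force: [-0.4, 0.5, -1.0]
opening: 0.398
finger_force: 35.8
time: 37.52
eef_pos: [0.62, -0.1907, 0.0832]
tcp_rot: [0.568, 0.823, 0.0, -0.0]
contact_force: [-0.4, 0.4, -0.6]
opening: 0.397
finger_force: 35.8
time: 37.77
eef_pos: [0.6201, -0.1908, 0.083]
tcp_rot: [0.568, 0.823, 0.0, 0.0]
contact_force: [-0.3, -0.1, 0.6]
opening: 0.389
finger_force: 36.0
```

```bash
python3 -m handwheel '[[[0.04,0,0,0.0005,0],[0.055,0,0,0,0],[0.085,0,0,0,0],[0.085,0,0,0,0],[0.085,0,0,0,0],[0.085,0,0,0,0],[0.085,0,0,-0.02,0],[0.085,0,0,-0.035,0],[0.085,0,0,-0.035,0],[0.085,0,0,-0.01,0]]]'; python3 -m handwheel '[[[0.085,0.0386,-0.0121,0,0],[0.085,0.0386,-0.0121,0,0],[0.085,0.0386,-0.0121,0,0],[0.085,0.0386,-0.0121,0,0],[0.085,0.0386,-0.0121,0,0],[0.085,0.0386,-0.0121,0,0]]]'; python3 -m handwheel '[[[0.085,0.0378,0.007,0,0],[0.085,0.0378,0.007,0,0],[0.085,0.0378,0.007,0,0],[0.085,0.0378,0.007,0,0],[0.085,0.0378,0.007,0,0],[0.085,0.0378,0.007,0,0],[0.085,0.0378,0.007,0,0],[0.085,0.0378,0.007,0,0],[0.085,0,0,0,0],[0.085,0,0,0,0]]]'
python3 - <<'E'
from m import *
fit("bearing_mid",cyl(.052,.02),.052,(.62,-.191))
fit("carton_mid",box(.034,.034,.044),.072,(.62,-.191),Q)
fit("piston_mid",cyl(.052,.05),.01,(.424,-.314))
a=pic("side","s8");b=pic("top","t8")
cv2.imwrite("pics/s8c.png",np.hstack([cv2.resize(a[110:260,200:360],(480,450),interpolation=2),cv2.resize(b[110:240,280:420],(320,297),interpolation=2)[np.r_[0:297,[0]*153]]]))
E
```

```text
time: 38.6
eef_pos: [0.6229, -0.192, 0.1892]
tcp_rot: [0.568, 0.823, 0.001, 0.005]
contact_force: [1.4, -0.6, 1.7]
opening: 0.996
finger_force: 0.0
time: 39.1
eef_pos: [0.4685, 0.0013, 0.1818]
tcp_rot: [0.568, 0.823, 0.0, -0.0]
contact_force: [0.5, 0.9, 0.1]
opening: 0.992
finger_force: 0.0
time: 39.93
eef_pos: [0.4143, 0.3042, 0.1819]
tcp_rot: [0.566, 0.824, -0.0, 0.0]
contact_force: [0.4, -1.1, -0.2]
opening: 0.995
finger_force: 0.0
bearing_mid ('top', 'side') [ 0.6179 -0.1883] yaw 6.0 cost 0.356
bearing_mid ('top',) [ 0.6121 -0.1872] yaw 8.9 cost 0.466
bearing_mid ('side',) [ 0.6193 -0.1898] yaw 14.6 cost 0.236
carton_mid ('top', 'side') [ 0.6197 -0.1884] yaw 102.0 cost 0.108
carton_mid ('top',) [ 0.6199 -0.1876] yaw 19.4 cost 0.079
carton_mid ('side',) [ 0.6209 -0.1919] yaw 11.7 cost 0.088
piston_mid ('top', 'side') [ 0.425  -0.3117] yaw 2.6 cost 0.085
piston_mid ('top',) [ 0.4257 -0.311 ] yaw 17.2 cost 0.047
piston_mid ('side',) [ 0.4235 -0.3141] yaw 2.1 cost 0.041
```

View pics/s8c.png

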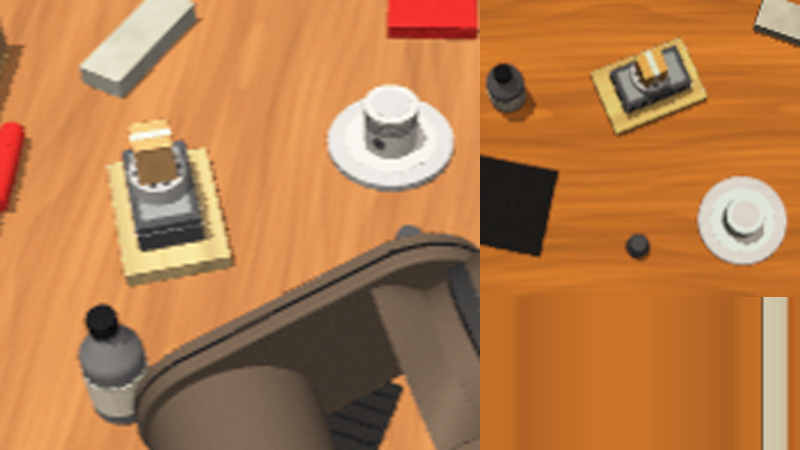

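The stack of tin, bearing and carton stands straight on the wooden board (crop 160,190). The piston is upright mid-plate (crop 390,120), the mat is empty, and the bystanders are in place. Handing in.

```bash
python3 -c "
from plant import sign_off
print(sign_off())"
```

```text
the job is handed in; nothing more can be done
None
```

I handed the job in: the piston stands upright in the middle of the plate, the tin lies lengthwise on the plywood board with the bearing and carton stacked on it, all within about 3 mm of centre by camera, and the bystanders were left alone.

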